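# Set the biscuit ware into its kiln setters

### The job

Get this biscuit ware ready for the kiln: set the long bar, the short bar, the square dish and the round pot each into the grey setter of its own shape and size, flat on the setter's floor inside the rim, upright and lined up with it. The ware is brittle, so put it down rather than dropping it, and leave the white bottle and the green jar standing where they are.

Things in the scene. Friction and masses are not known exactly. Their poses are not given: they have to be found in the camera images.
- long_bar: long border bar of unglazed terracotta, 110 x 36 x 30 mm (x, y, z), with two thin dark lines along its top; origin at the centre of its underside, x along its length, z up; 0.15 to 0.3 kg
- short_bar: short border bar, the same clay and section as the long bar but only 70 mm long: 70 x 36 x 30 mm (x, y, z); origin at the centre of its underside, x along its length, z up; 0.1 to 0.2 kg
- square_dish: small open square dish of the same terracotta, 54 x 54 mm, 30 mm tall, upright walls 5 mm thick; origin at the centre of its underside, x and y square to its sides, z up; about 0.1 kg
- round_pot: small open round pot of the same terracotta, 54 mm across, 36 mm tall, upright wall 5 mm thick; origin at the centre of its underside, z up; about 0.1 kg
- long_setter: grey fireclay setter (kiln tray) fixed to the table: floor 4 mm thick, rim 7 mm thick rising to 10 mm above the table, which leaves 9 mm of room all round its piece; origin at the centre of its underside, on the table. This is the longest one, for the long bar: inside 128 x 54 mm (x, y), outside 142 x 68 mm; x along its length
- short_setter: grey fireclay setter (kiln tray) fixed to the table: floor 4 mm thick, rim 7 mm thick rising to 10 mm above the table, which leaves 9 mm of room all round its piece; origin at the centre of its underside, on the table. This is for the short bar: inside 88 x 54 mm (x, y), outside 102 x 68 mm; x along its length
- square_setter: grey fireclay setter (kiln tray) fixed to the table: floor 4 mm thick, rim 7 mm thick rising to 10 mm above the table, which leaves 9 mm of room all round its piece; origin at the centre of its underside, on the table. This is for the square dish: inside 72 x 72 mm, outside 86 x 86 mm; x and y square to its rim
- round_setter: grey fireclay setter (kiln tray) fixed to the table: floor 4 mm thick, rim 7 mm thick rising to 10 mm above the table, which leaves 9 mm of room all round its piece; origin at the centre of its underside, on the table. This is for the round pot: inside 72 mm across, outside 86 mm across
- glaze_bottle: bystander: white bottle with a black cap, 38 mm across, 75 mm tall, standing loose among the pieces; origin at the centre of its underside
- slip_jar: bystander: green glass jar with a white lid, 44 mm across, 55 mm tall, standing loose among the pieces; origin at the centre of its underside
Things that resemble listed ones, but are neither listed nor needed, are in the scene too. Leave any turquoise or yellow look-alike of the long_bar alone.

How it is judged (in metres and radians):
At the end, for the whole second after the job is handed in: Each piece at rest in its own setter: centres within 13.5 mm, underside within 3 mm of the floor, upright within 0.08 rad, bars and dish lined up within 0.3 rad. Bottle and jar upright (0.15 rad), within 25 mm of where they were (horizontal distance between long_bar and long_setter below 0.0135 m and z of long_bar in the frame of long_setter between 0.001 and 0.007 m and angle between each of long_bar, short_bar, square_dish, round_pot's own z axis and vertical below 0.08 rad and linear speed of each of long_bar, short_bar, square_dish, round_pot below 0.02 m/s and angular speed of each of long_bar, short_bar, square_dish, round_pot below 0.2 rad/s and angle between the x axis of long_bar and the x axis of long_setter, either way round below 0.3 rad and horizontal distance between short_bar and short_setter below 0.0135 m and z of short_bar in the frame of short_setter between 0.001 and 0.007 m and angle between the x axis of short_bar and the x axis of short_setter, either way round below 0.3 rad and horizontal distance between square_dish and square_setter below 0.0135 m and z of square_dish in the frame of square_setter between 0.001 and 0.007 m and (angle between the x axis of square_dish and the x axis of square_setter, either way round below 0.3 rad or angle between the x axis of square_dish and the y axis of square_setter, either way round below 0.3 rad) and horizontal distance between round_pot and round_setter below 0.0135 m and z of round_pot in the frame of round_setter between 0.001 and 0.007 m and distance of each of glaze_bottle, slip_jar from where it was at the start of the episode below 0.025 m and angle between each of glaze_bottle, slip_jar's own z axis and vertical below 0.15 rad); the robot touches nothing.
It fails at once if a piece was dropped or knocked flying ((linear speed of long_bar above 0.6 m/s and contact force between the fingers and long_bar below 0.05 N) or (linear speed of short_bar above 0.6 m/s and contact force between the fingers and short_bar below 0.05 N) or (linear speed of square_dish above 0.6 m/s and contact force between the fingers and square_dish below 0.05 N) or (linear speed of round_pot above 0.6 m/s and contact force between the fingers and round_pot below 0.05 N)).
It fails at once if the bottle or the jar was pushed away or knocked over ((distance of glaze_bottle from where it was at the start of the episode above 0.03 m or angle between glaze_bottle's own z axis and vertical above 0.35 rad) or (distance of slip_jar from where it was at the start of the episode above 0.03 m or angle between slip_jar's own z axis and vertical above 0.35 rad)).
It also fails if it takes over 136 s, if anything falls off the work surface, if the arm or the gripper's body presses on something with over 40 N, if the wrist force passes 120 N, or if a joint passes its speed limit or range.

### The arm

A 7-joint arm with a two-finger parallel gripper is mounted at the origin on the work surface. World frame = base frame: x ahead of the robot, y to its left, z up, the work surface at z = 0. Lengths are in m, angles in degrees, forces in N, time in s.
With the tool pointing down it reaches from about 0.425 to 0.8 m from the base axis. Payload 8.3 kg.
Tool frame: the origin (TCP) lies on the centre line of the jaws, within the pads' length; the fingertips stand 19 mm ahead of it and the grasp point (between the pads) is the TCP (bot.tcp_to_tips is the distance from the TCP to the fingertips, in m); z points along the fingers, y is the line along which they close (so a half turn about z gives the same grasp; the last joint's range is limited). The gripper opens to 85 mm and grips with 20 to 120 N. Pads are 22 mm wide; open, the fingers measure 114 mm over their backs; the gripper's body (76 mm by 85 mm) begins 54 mm behind the grasp point. The pads swing forward as they close: fully open they stand 13 mm farther back than shut.
Start: joints at [-74.192, 21.967, 0.94, 78.501, -0.361, 79.538, -2.664], TCP at [0.208, 0.589, 0.25] pointing down, gripper open.
Joint ranges: [-169.22, 169.22], [-14.56, 117.87], [-87.37, 89.26], [10.42, 133.3], [-82.24, 262.24], [0.94, 117.77], [-172.7, 172.7]. Speed limits (degrees/s): [136.94, 136.94, 172.46, 172.46, 180, 180, 180].

### API

Orientations are given as [roll, pitch, yaw] about the fixed x, y, z axes, in that order (R = Rz(yaw) Ry(pitch) Rx(roll)).
In Python, from plant import status, viewer, bot gives the robot as it stands. The module is installed in compiled form; this text tells all that it offers.
- The arm moves only by the shell command python3 -m crank 'ROWS' [FORCE]. ROWS is JSON, a list of rows, each a list of 3 entries, a list of its own where there are three numbers: the shift along the world's x, y, z normalised to -1 to 1, where 1 is 0.2 m, then the turn, a rotation vector about the world's x, y, z normalised to -1 to 1, where 1 is 90 degrees, then the closure in counts, from 0 (fully open) to 255 (shut). A call has 1 to 5 rows; each row is the pose to reach, as a shift and turn from the pose commanded when the call began; what a row does not reach only later rows make up. A row lasts 1/8 s, in which the tool goes at most 62.5 mm and 10.7 degrees, less where a joint would pass 70% of its speed; a pose out of reach is approached as far as the arm can. A call with a number of a shift or a turn outside -1 to 1 is refused whole. A call with a gripper value outside its range is refused whole. The fingers move at their own pace and stop on an object; FORCE is the grip in N (left out, the last holds). Time passes only in rows, so rows that repeat a pose let the fingers close. It gives the time, the measured TCP pose, the force, the opening and the grip force at its end, in the units of the state.
- status.read_state(): the state, without advancing time (a new reading comes with each control period).
- viewer.grab_frame(name): name is "scene" or "top"; returns a dict with "img" (480x640x3 uint8, red, green, blue), "mtx" (3x3 intrinsics, pixels), "eye" and "rotation" of the camera in the world. Camera axes: x right, y down, z forward; pixel columns grow to the right and rows downward; lengths in m; the calibration is good to about 2 mm. A picture is of the moment at which its call begins. There is no depth.
- bot.finish_job(): hands the job in; it is judged then, once.
The state is a dict: "time_s": time; "joints": joint angles; "qd": joint speeds; "tau": joint torques, N m; "tcp_pos": TCP position; "orientation": TCP orientation; "wrist_force": force on the tool from outside, world axes, zero at the start; "torque": the same for the moment, N m; "grip_width": finger opening in m; "grasp_force": force on a finger pad.
Only numpy, scipy, OpenCV 4.12 (cv2) and the standard library are available. Lean on these libraries where they do the work, as an engineer would, in place of code of your own. Each camera call takes 0.05 s, during which the arm holds its last target. There are 200 camera calls.

## Working session

There is one attempt and no reset: what is moved stays moved. The work goes in short steps, Python scripts to look and compute and a shell command to move; the robot and the scene stay as the last step left them, time stands still between calls to the robot, and variables do not carry over. Pictures are saved under pics/ and viewed, at most 14 in all, crops included, and the job is handed in when it is done.

```bash
mkdir -p pics
python3 - <<'E'
from plant import status, viewer, bot
import cv2,pickle
for n in("top","scene"):
    f=viewer.grab_frame(n); pickle.dump(f,open(n+".pkl","wb")); cv2.imwrite(f"pics/{n}0.png",f["img"][:,:,::-1]); print(n,f["mtx"],f["eye"],f["rotation"])
print(status.read_state(),bot.tcp_to_tips)
E
```

```text
top [[576.89198036   0.         319.39629487]
 [  0.         576.89198036 235.41586117]
 [  0.           0.           1.        ]] [ 0.21279414 -0.07115396  1.14734434] [-169.45791342    1.1079623   -91.67560919]
scene [[570.25555618   0.         323.90093793]
 [  0.         570.25555618 239.74522222]
 [  0.           0.           1.        ]] [1.07741396 0.07526188 1.08067824] [-147.67066317   -0.42219645  104.0082786 ]
{'time_s': 0.1, 'joints': array([-74.19171181,  22.01129899,   0.93951885,  78.55362615,
        -0.36206753,  79.53805005,  -2.66491509]), 'qd': array([-0.01829705, -0.10669525,  0.01104416, -0.11206056,  0.00133087,
       -0.04832915, -0.03636704]), 'tau': array([ 3.37447127e-03, -6.29136658e+01,  8.47598948e-01, -3.72760677e+01,
        1.67188741e-02,  1.05115326e-02, -3.35871175e-05]), 'tcp_pos': array([0.20755999, 0.5890955 , 0.24938273]), 'orientation': array([-1.79899833e+02,  8.33347470e-04,  1.60589385e+02]), 'wrist_force': array([-0.20407704, -0.03787506,  0.30209373]), 'torque': array([-0.04657348, -0.00020212, -0.01462801]), 'grasp_force': 0.0, 'grip_width': 0.08524548045028986} 0.019
```

View pics/top0.png

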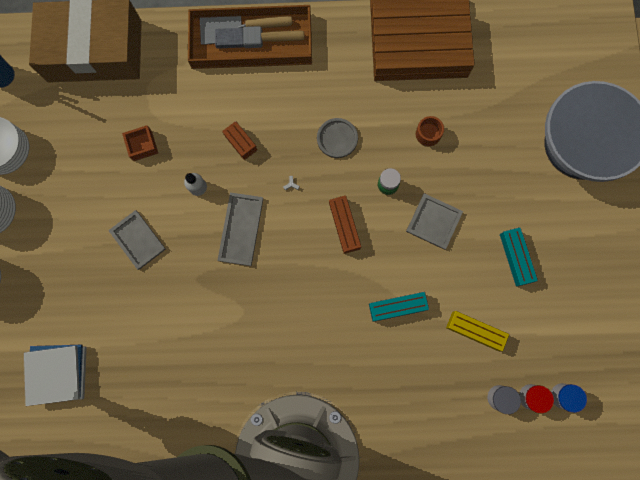

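View pics/scene0.png

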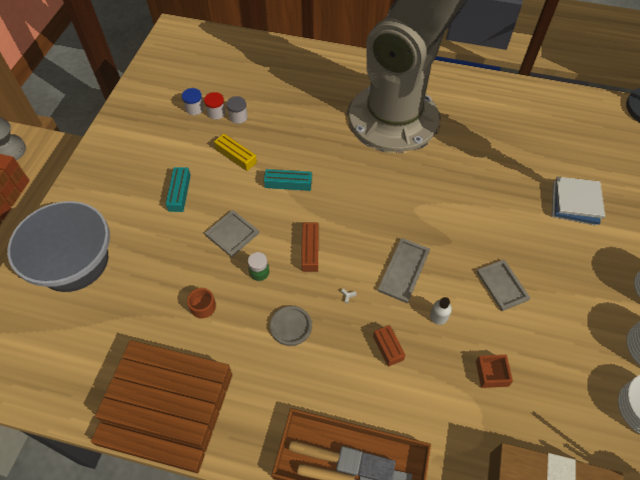

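The top view shows every piece. Pixel positions (u,v):
- **Pieces:** dish (140,143), short bar (240,140), pot (431,131), long bar (345,224).
- **Setters:** round (338,138), short (138,240), long (241,230), square (435,221).
- **Bystanders:** bottle (195,184), jar (389,181).

The scene view agrees. Next I measure in both views.

```bash
cat > m.py <<'E'
import numpy as np,cv2
from scipy.spatial.transform import Rotation as Rn
def ray(f,px,z):
    R=np.asarray(f["rotation"]); R=R if R.ndim==2 else Rn.from_euler("xyz",R,degrees=True).as_matrix()
    px=np.atleast_2d(px).astype(float); d=np.c_[px,np.ones(len(px))]@np.linalg.inv(f["mtx"]).T@R.T
    e=np.asarray(f["eye"]); return (e+d*((z-e[2])/d[:,2])[:,None])[:,:2]
def proj(f,p):
    R=Rn.from_euler("xyz",f["rotation"],degrees=True).as_matrix(); c=f["mtx"]@(R.T@(np.asarray(p)-f["eye"])); return c[:2]/c[2]
def mask(f,kind):
    h=cv2.cvtColor(f["img"],cv2.COLOR_RGB2HSV); H,S,V=[h[...,i].astype(int) for i in range(3)]
    m=((H<12)|(H>174))&(S>120)&(V>35) if kind=="t" else (S<45)&(V>60)&(V<190)
    return m.astype(np.uint8)
def blob(f,kind,seed,r=6):
    m=cv2.morphologyEx(mask(f,kind),cv2.MORPH_CLOSE,np.ones((3,3)))
    cs,_=cv2.findContours(m,cv2.RETR_EXTERNAL,cv2.CHAIN_APPROX_NONE)
    cs=[c for c in cs if cv2.contourArea(c)>150]
    return max(cs,key=lambda c:cv2.pointPolygonTest(c,tuple(map(float,seed)),True))[:,0]
def rect(P): # P in m
    (c,s,a)=cv2.minAreaRect((P*1e4).astype(np.float32)); 
    if s[0]<s[1]: a+=90;s=s[::-1]
    return np.array(c)/1e4,np.array(s)/10,(a+90)%180-90
def measure(f,kind,seed,z):
    return rect(ray(f,blob(f,kind,seed),z))
E
python3 - <<'E'
import pickle,numpy as np
from m import *
T,S=[pickle.load(open(n+".pkl","rb")) for n in("top","scene")]
for n,k,a,b,z in [("dish","t",(140,143),(494,372),.015),("short","t",(240,140),(389,345),.015),("pot","t",(431,131),(201,302),.018),("long","t",(345,224),(310,247),.015),
 ("Rset","g",(338,138),(290,325),.006),("Sset","g",(138,240),(502,284),.006),("Lset","g",(241,230),(403,269),.006),("Qset","g",(435,221),(232,233),.006)]:
    for f,s in((T,a),(S,b)):
        c,sz,an=measure(f,k,s,z); print(n,c.round(4),sz.round(1),round(an,1))
for n,a,b in(("bottle top",(191,178),(445,302)),("jar top",(390,176),(258,261))):
    for h in(.055,.075): print(n,h,ray(T,a,h),ray(S,b,h))
for i,(f,s) in enumerate([(T,"t"),(S,"s")]):
    im=f["img"][:,:,::-1].copy()
    for k in"tg":
        m=cv2.morphologyEx(mask(f,k),cv2.MORPH_CLOSE,np.ones((3,3)));cs,_=cv2.findContours(m,cv2.RETR_EXTERNAL,cv2.CHAIN_APPROX_NONE);cv2.drawContours(im,[c for c in cs if cv2.contourArea(c)>150],-1,(255,255,0) if k=="t" else(0,255,0),1)
    cv2.imwrite(f"pics/seg{s}.png",im if s=="s" else cv2.resize(im[90:290,90:490],(800,400)))
E
```

```text
dish [0.6311 0.311 ] [65.7 58.9] 16.6
dish [0.6307 0.3126] [64.  58.9] 14.2
short [0.6302 0.1038] [77.6 36.8] 36.8
short [0.6283 0.1037] [76.4 39.3] 35.9
pot [ 0.6347 -0.288 ] [62.6 52.4] -17.1
pot [ 0.6334 -0.2886] [68.8 52.2] 36.0
long [ 0.4461 -0.1064] [112.3  36.6] 13.8
long [ 0.4445 -0.1074] [121.3  33.4] 14.4
Rset [ 0.6327 -0.0979] [83.1 82.9] 88.0
Rset [ 0.5056 -0.2087] [46.3 38.6] 35.6
Sset [0.4303 0.3149] [101.9  68.1] 36.8
Sset [0.4295 0.3153] [99.  61.8] 36.3
Lset [0.4456 0.1044] [142.2  68.7] -10.4
Lset [0.4432 0.0986] [137.3  52.5] -10.6
Qset [ 0.4483 -0.2875] [87.4 85.9] -27.4
Qset [ 0.4475 -0.2866] [87.3 82.5] 61.9
bottle top 0.055 [[0.54005154 0.19369872]] [[0.52874651 0.19511488]]
bottle top 0.075 [[0.5340597  0.18884947]] [[0.53944514 0.19277783]]
jar top 0.055 [[ 0.53045961 -0.19772381]] [[ 0.530196   -0.19458134]]
jar top 0.075 [[ 0.5246434  -0.19540641]] [[ 0.54086636 -0.18931959]]
```

View pics/segt.png

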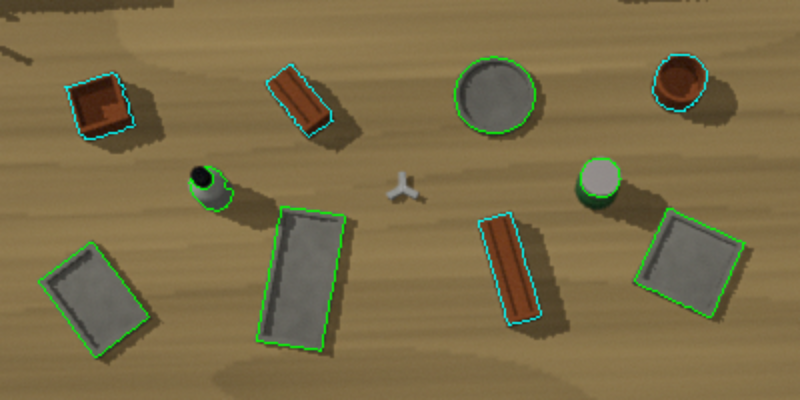

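Segmentation is clean. I'll start with the dish, approaching above it at yaw 105.5.

```bash
python3 -m crank '[[[1,-0.7,0],[0,0,-0.3],0],[[1,-0.7,0],[0,0,-0.3],0],[[1,-0.7,0],[0,0,-0.3],0],[[1,-0.7,0],[0,0,-0.3],0],[[1,-0.7,0],[0,0,-0.3],0]]' 30
python3 -m crank '[[[1,-0.7,0],[0,0,-0.3],0],[[1,-0.7,0],[0,0,-0.3],0],[[1,-0.7,0],[0,0,-0.3],0],[[1,-0.7,0],[0,0,-0.3],0],[[1,-0.7,0],[0,0,-0.3],0]]'
python3 -m crank '[[[0.115,0.015,-0.5],[0,0,-0.012],0],[[0.115,0.015,-0.5],[0,0,-0.012],0],[[0.115,0.015,-0.5],[0,0,-0.012],0],[[0.115,0.015,-0.5],[0,0,-0.012],0]]'
```

```text
time_s: 0.72
tcp_pos: [0.413, 0.4444, 0.25]
orientation: [-180.0, 0.2, 133.0]
wrist_force: [-0.1, 1.0, 0.2]
grip_width: 0.0856
grasp_force: 0.0
time_s: 1.35
tcp_pos: [0.6109, 0.3042, 0.249]
orientation: [-179.9, 0.2, 106.1]
wrist_force: [-0.3, 0.3, -0.1]
grip_width: 0.0855
grasp_force: 0.0
time_s: 1.85
tcp_pos: [0.6306, 0.3137, 0.1521]
orientation: [179.9, -0.0, 105.6]
wrist_force: [1.3, -0.3, 0.4]
grip_width: 0.0853
grasp_force: 0.0
```

```bash
python3 -m crank '[[[0,-0.005,-0.25],[0,0,0],0],[[0,-0.005,-0.45],[0,0,0],0],[[0,-0.005,-0.55],[0,0,0],0],[[0,-0.005,-0.61],[0,0,0],0],[[0,-0.005,-0.61],[0,0,0],0]]'
python3 -m crank '[[[0,0,0],[0,0,0],255],[[0,0,0],[0,0,0],255],[[0,0,0],[0,0,0],255],[[0,0,0],[0,0,0],255],[[0,0,0],[0,0,0],255]]' 30
python3 -m crank '[[[0,0,0],[0,0,0],255],[[0,0,0],[0,0,0],255],[[0,0,0],[0,0,0],255]]'
```

```text
time_s: 2.48
tcp_pos: [0.6311, 0.3118, 0.0292]
orientation: [179.9, -0.0, 105.5]
wrist_force: [-0.2, 0.7, -1.1]
grip_width: 0.0855
grasp_force: 0.0
time_s: 3.1
tcp_pos: [0.6316, 0.3119, 0.0299]
orientation: [179.9, -0.0, 105.5]
wrist_force: [-0.7, -0.4, 6.0]
grip_width: 0.0536
grasp_force: 32.7
time_s: 3.48
tcp_pos: [0.6316, 0.3119, 0.03]
orientation: [179.9, -0.0, 105.5]
wrist_force: [-0.1, -0.2, 7.1]
grip_width: 0.0533
grasp_force: 32.7
```

```bash
python3 -m crank '[[[0,0,0.2],[0,0,0],255],[[0,0,0.4],[0,0,0],255],[[0,0,0.65],[0,0,0],255],[[0,0,0.86],[0,0,0],255]]'
python3 -m crank '[[[-0.06,-0.2,0],[0,0,-0.03],255],[[-0.12,-0.4,0],[0,0,-0.06],255],[[-0.18,-0.6,0],[0,0,-0.1],255],[[-0.24,-0.8,0],[0,0,-0.13],255],[[-0.305,-1,0],[0,0,-0.16],255]]'
python3 -m crank '[[[-0.06,-0.2,0],[0,0,-0.03],255],[[-0.12,-0.4,0],[0,0,-0.06],255],[[-0.18,-0.6,0],[0,0,-0.1],255],[[-0.24,-0.8,0],[0,0,-0.13],255],[[-0.305,-1,0],[0,0,-0.16],255]]'
python3 -m crank '[[[-0.06,-0.2,0],[0,0,-0.03],255],[[-0.12,-0.4,0],[0,0,-0.06],255],[[-0.18,-0.6,0],[0,0,-0.1],255],[[-0.305,-0.99,0],[0,0,-0.16],255],[[-0.305,-0.99,0],[0,0,-0.16],255]]'
python3 -m crank '[[[0,0,-0.2],[0,0,0],255],[[0,0,-0.4],[0,0,0],255],[[0,0,-0.5],[0,0,0],255],[[0,0,-0.5],[0,0,0],255]]'
python3 - <<'E'
from plant import viewer
import cv2,pickle
from m import *
f=viewer.grab_frame("scene");cv2.imwrite("pics/a1.png",cv2.resize(f["img"][120:320,130:400,::-1],(800,592)))
E
```

```text
time_s: 3.98
tcp_pos: [0.6308, 0.3114, 0.2026]
orientation: [179.9, -0.0, 105.5]
wrist_force: [0.6, 0.3, -0.6]
grip_width: 0.0534
grasp_force: 32.1
time_s: 4.6
tcp_pos: [0.5691, 0.1101, 0.2005]
orientation: [180.0, -0.0, 91.0]
wrist_force: [0.9, 0.1, 0.1]
grip_width: 0.0535
grasp_force: 32.2
time_s: 5.22
tcp_pos: [0.508, -0.0904, 0.2005]
orientation: [180.0, -0.0, 76.5]
wrist_force: [0.5, 0.2, -0.9]
grip_width: 0.0533
grasp_force: 32.2
time_s: 5.85
tcp_pos: [0.4448, -0.2914, 0.2009]
orientation: [179.9, 0.1, 61.8]
wrist_force: [1.0, 0.8, -0.6]
grip_width: 0.0532
grasp_force: 32.1
time_s: 6.35
tcp_pos: [0.4463, -0.2864, 0.0991]
orientation: [-179.8, 0.0, 62.2]
wrist_force: [0.0, 1.0, -0.5]
grip_width: 0.0532
grasp_force: 32.1
```

View pics/a1.png

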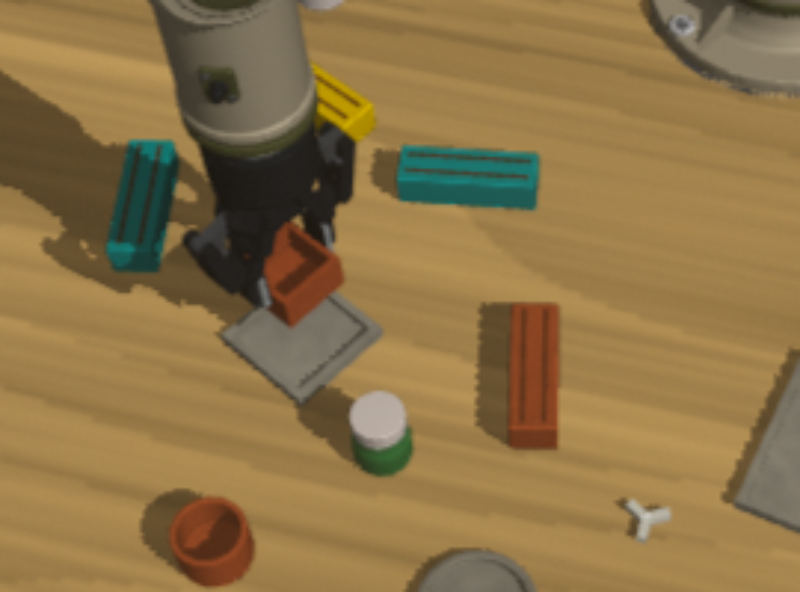

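The dish is held level above the square setter (crop about (300,340)) and aligned with it. Now lowering it.

```bash
python3 -m crank '[[[0.008,0,-0.15],[0,0,0],255],[[0.008,0,-0.25],[0,0,0],255],[[0.008,0,-0.3],[0,0,0],255],[[0.008,0,-0.32],[0,0,0],255],[[0.008,0,-0.33],[0,0,0],255]]'
python3 -m crank '[[[0,0,-0.005],[0,0,0],255],[[0,0,-0.01],[0,0,0],255],[[0,0,-0.01],[0,0,0],255]]'
```

```text
time_s: 7.02
tcp_pos: [0.4498, -0.2869, 0.035]
orientation: [179.9, -0.0, 62.3]
wrist_force: [-0.4, -0.1, -1.1]
grip_width: 0.0528
grasp_force: 32.1
time_s: 7.4
tcp_pos: [0.4497, -0.2868, 0.0338]
orientation: [179.9, -0.1, 62.3]
wrist_force: [-4.5, 3.4, 13.4]
grip_width: 0.0535
grasp_force: 33.7
```

Contact shows 13 N. Release and retreat.

```bash
python3 -m crank '[[[0,0,0.005],[0,0,0],120],[[0,0,0.005],[0,0,0],60],[[0,0,0.005],[0,0,0],0],[[0,0,0.005],[0,0,0],0],[[0,0,0.005],[0,0,0],0]]'
python3 -m crank '[[[0,0,0.1],[0,0,0],0],[[0,0,0.3],[0,0,0],0],[[0,0,0.6],[0,0,0],0],[[0,0,0.85],[0,0,0],0],[[0,0,0.85],[0,0,0],0]]'
python3 - <<'E'
from plant import viewer
from m import *
for n,s,z in(("top",(435,221),.019),("scene",(232,228),.019)):
    f=viewer.grab_frame(n);print(measure(f,"t",proj(f,(.448,-.287,.02)),z))
E
```

```text
time_s: 8.02
tcp_pos: [0.4492, -0.2865, 0.0332]
orientation: [-180.0, 0.0, 62.3]
wrist_force: [-0.4, 0.1, 0.1]
grip_width: 0.0853
grasp_force: 0.0
time_s: 8.65
tcp_pos: [0.451, -0.288, 0.2074]
orientation: [179.6, -0.1, 62.3]
wrist_force: [-0.8, 0.8, -0.8]
grip_width: 0.0859
grasp_force: 0.0
(array([ 0.6348022 , -0.28727937]), array([63.49116211, 52.37782593]), -35.275115966796875)
(array([ 0.44815874, -0.28791465]), array([71.11702881, 64.63279419]), 63.253448486328125)
```

```bash
python3 -m crank '[[[0.3,0,0],[0,0,0],0],[[0.6,0,0],[0,0,0],0],[[0.922,-0.005,0],[0,0,0],0],[[0.922,-0.005,0],[0,0,0],0]]'
python3 -m crank '[[[0,0,-0.3],[0,0,0],0],[[0,0,-0.6],[0,0,0],0],[[0,0,-0.77],[0,0,0],0],[[0,0,-0.87],[0,0,0],0],[[0,0,-0.87],[0,0,0],0]]'
python3 -m crank '[[[0,0,0],[0,0,0],255],[[0,0,0],[0,0,0],255],[[0,0,0],[0,0,0],255],[[0,0,0],[0,0,0],255],[[0,0,0],[0,0,0],255]]' 30
python3 -m crank '[[[0,0,0],[0,0,0],255],[[0,0,0],[0,0,0],255],[[0,0,0],[0,0,0],255]]'
```

```text
time_s: 9.25
tcp_pos: [0.6368, -0.2843, 0.1965]
orientation: [-179.6, 0.1, 62.6]
wrist_force: [-0.3, 0.5, -1.6]
grip_width: 0.0858
grasp_force: 0.0
time_s: 9.88
tcp_pos: [0.6323, -0.2873, 0.0276]
orientation: [-179.8, 0.0, 62.3]
wrist_force: [-0.1, 1.0, -0.4]
grip_width: 0.0856
grasp_force: 0.0
time_s: 10.5
tcp_pos: [0.6348, -0.2882, 0.0317]
orientation: [179.8, -0.0, 62.3]
wrist_force: [-1.8, -0.1, 6.1]
grip_width: 0.0529
grasp_force: 31.7
time_s: 10.88
tcp_pos: [0.6347, -0.2882, 0.0317]
orientation: [179.8, -0.0, 62.3]
wrist_force: [-0.9, -0.2, 6.8]
grip_width: 0.0527
grasp_force: 31.7
```

```bash
python3 -m crank '[[[0,0,0.2],[0,0,0],255],[[0,0,0.4],[0,0,0],255],[[0,0,0.65],[0,0,0],255],[[0,0,0.85],[0,0,0],255],[[0,0,0.85],[0,0,0],255]]'
python3 -m crank '[[[0,0.2,0],[0,0,0],255],[[0,0.45,0],[0,0,0],255],[[0,0.7,0],[0,0,0],255],[[-0.006,0.95,0],[0,0,0],255],[[-0.006,0.95,0],[0,0,0],255]]'
python3 -m crank '[[[0,0,-0.2],[0,0,0],255],[[0,0,-0.4],[0,0,0],255],[[0,0,-0.6],[0,0,0],255],[[0,0,-0.7],[0,0,0],255],[[0,0,-0.7],[0,0,0],255]]'
python3 -m crank '[[[0,0,-0.05],[0,0,0],255],[[0,0,-0.08],[0,0,0],255],[[0,0,-0.1],[0,0,0],255],[[0,0,-0.12],[0,0,0],255],[[0,0,-0.125],[0,0,0],255]]'
```

```text
time_s: 11.5
tcp_pos: [0.6352, -0.2889, 0.2048]
orientation: [179.5, -0.0, 62.3]
wrist_force: [0.6, -0.4, -0.6]
grip_width: 0.0528
grasp_force: 32.2
time_s: 12.12
tcp_pos: [0.6329, -0.0904, 0.1982]
orientation: [-179.8, -0.2, 62.8]
wrist_force: [0.3, -1.1, -1.2]
grip_width: 0.0527
grasp_force: 32.2
time_s: 12.75
tcp_pos: [0.6315, -0.0979, 0.058]
orientation: [-179.9, 0.1, 62.3]
wrist_force: [-0.3, -0.3, -0.9]
grip_width: 0.0528
grasp_force: 32.2
time_s: 13.38
tcp_pos: [0.6327, -0.0975, 0.0356]
orientation: [180.0, -0.1, 62.3]
wrist_force: [-8.0, 2.7, 15.7]
grip_width: 0.0529
grasp_force: 33.7
```

```bash
python3 -m crank '[[[0,0,0.005],[0,0,0],120],[[0,0,0.005],[0,0,0],60],[[0,0,0.005],[0,0,0],0],[[0,0,0.005],[0,0,0],0],[[0,0,0.005],[0,0,0],0]]'
python3 -m crank '[[[0,0,0.1],[0,0,0],0],[[0,0,0.3],[0,0,0],0],[[0,0,0.6],[0,0,0],0],[[0,0,0.825],[0,0,0],0],[[0,0,0.825],[0,0,0],0]]'
python3 - <<'E'
from plant import viewer
from m import *
for n in("top","scene"):
    f=viewer.grab_frame(n)
    if n=="scene": cv2.imwrite("pics/a2.png",f["img"][100:400,100:560,::-1])
    for p,z in(((.448,-.287,.02),.019),((.6327,-.098,.02),.022)): print(n,*measure(f,"t",proj(f,p),z))
E
```

```text
time_s: 14.0
tcp_pos: [0.6325, -0.0976, 0.0352]
orientation: [-180.0, -0.0, 62.3]
wrist_force: [0.5, 1.0, -0.2]
grip_width: 0.0857
grasp_force: 0.0
time_s: 14.62
tcp_pos: [0.6346, -0.0988, 0.2066]
orientation: [179.5, -0.2, 62.3]
wrist_force: [0.8, -0.0, -0.2]
grip_width: 0.0856
grasp_force: 0.0
top [ 0.45006348 -0.28848164] [60.74130249 56.04956665] -26.367767333984375
top [ 0.63326753 -0.09920082] [62.4107605  50.47633362] -23.426475524902344
scene [ 0.4481708  -0.28793879] [71.14748535 64.60858154] 63.16550064086914
scene [ 0.63191006 -0.09835438] [65.73549805 52.66640625] 15.131021499633789
```

View pics/a2.png

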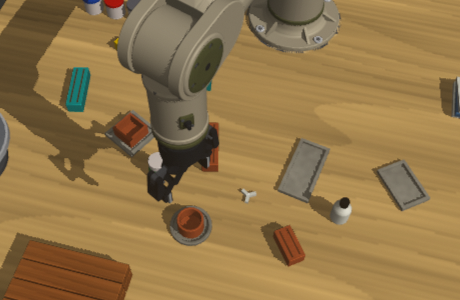

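The dish (crop (130,128)) and the pot ((190,222)) are both sitting in their setters. Next is the long bar.

```bash
python3 -m crank '[[[-0.2,0,0],[0,0,-0.11],0],[[-0.4,0,0],[0,0,-0.22],0],[[-0.6,0,0],[0,0,-0.33],0],[[-0.8,0,0],[0,0,-0.44],0],[[-0.936,-0.045,0],[0,0,-0.537],0]]'
python3 -m crank '[[[0,0,-0.2],[0,0,0],0],[[0,0,-0.4],[0,0,0],0],[[0,0,-0.5],[0,0,0],0],[[0,0,-0.5],[0,0,0],0]]'
python3 -m crank '[[[0,0,-0.2],[0,0,0],0],[[0,0,-0.3],[0,0,0],0],[[0,0,-0.355],[0,0,0],0],[[0,0,-0.355],[0,0,0],0]]'
python3 -m crank '[[[0,0,0],[0,0,0],255],[[0,0,0],[0,0,0],255],[[0,0,0],[0,0,0],255],[[0,0,0],[0,0,0],255],[[0,0,0],[0,0,0],255]]' 40
python3 -m crank '[[[0,0,0],[0,0,0],255],[[0,0,0],[0,0,0],255],[[0,0,0],[0,0,0],255],[[0,0,0],[0,0,0],255]]'
```

```text
time_s: 15.35
tcp_pos: [0.4429, -0.1058, 0.1988]
orientation: [-179.9, 0.2, 13.8]
wrist_force: [0.0, -0.2, 2.1]
grip_width: 0.0851
grasp_force: 0.0
time_s: 15.85
tcp_pos: [0.4432, -0.1064, 0.0985]
orientation: [-180.0, 0.3, 14.0]
wrist_force: [0.3, 0.7, -0.0]
grip_width: 0.0854
grasp_force: 0.0
time_s: 16.35
tcp_pos: [0.4453, -0.1066, 0.0295]
orientation: [-180.0, 0.0, 14.0]
wrist_force: [0.1, -0.2, 0.3]
grip_width: 0.0857
grasp_force: 0.0
time_s: 16.98
tcp_pos: [0.4457, -0.1064, 0.0299]
orientation: [-180.0, -0.1, 14.0]
wrist_force: [-2.3, 1.6, 8.4]
grip_width: 0.0353
grasp_force: 40.2
time_s: 17.48
tcp_pos: [0.4457, -0.1063, 0.0299]
orientation: [-180.0, -0.1, 14.0]
wrist_force: [-1.4, 0.7, 8.1]
grip_width: 0.035
grasp_force: 40.2
```

```bash
python3 -m crank '[[[0,0,0.2],[0,0,0],255],[[0,0,0.4],[0,0,0],255],[[0,0,0.65],[0,0,0],255],[[0,0,0.7],[0,0,0],255]]'
python3 -m crank '[[[0,0.2,0],[0,0,-0.05],255],[[0,0.4,0],[0,0,-0.1],255],[[0,0.6,0],[0,0,-0.15],255],[[0,0.8,0],[0,0,-0.2],255],[[0,0.95,0],[0,0,-0.271],255]]'
python3 -m crank '[[[0,0.105,-0.2],[0,0,0],255],[[0,0.105,-0.4],[0,0,0],255],[[0,0.105,-0.5],[0,0,0],255],[[0,0.105,-0.5],[0,0,0],255]]'
python3 - <<'E'
from plant import viewer
import cv2
f=viewer.grab_frame("scene");cv2.imwrite("pics/a3.png",cv2.resize(f["img"][180:360,300:540,::-1],(720,540)))
E
```

```text
time_s: 17.98
tcp_pos: [0.4467, -0.1069, 0.1719]
orientation: [-180.0, -0.3, 14.0]
wrist_force: [0.4, 0.1, -1.9]
grip_width: 0.0353
grasp_force: 42.3
time_s: 18.6
tcp_pos: [0.4441, 0.0854, 0.1681]
orientation: [180.0, 0.1, -10.5]
wrist_force: [-0.1, -0.5, -2.2]
grip_width: 0.0348
grasp_force: 42.3
time_s: 19.1
tcp_pos: [0.4433, 0.1037, 0.0672]
orientation: [179.8, 0.2, -10.4]
wrist_force: [0.4, -0.7, -2.1]
grip_width: 0.0351
grasp_force: 42.2
```

View pics/a3.png

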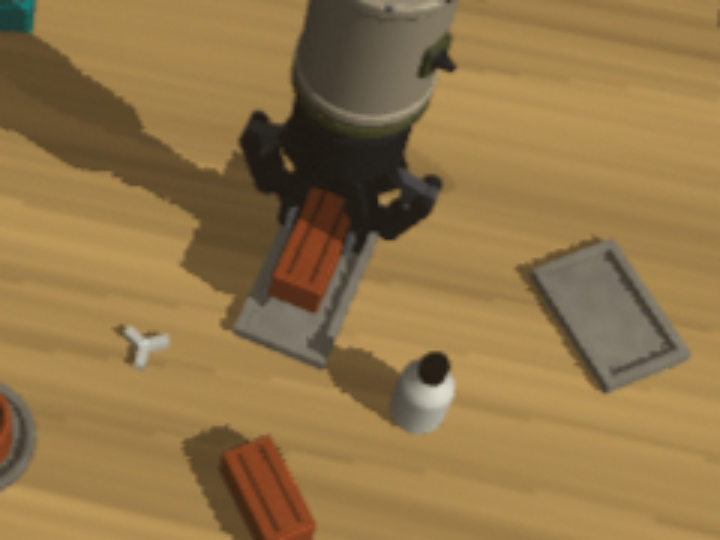

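The bar is level and parallel over the long setter (crop (310,270)), and the bottle is clear. Now lowering it.

```bash
python3 -m crank '[[[0,0,-0.08],[0,0,0],255],[[0,0,-0.13],[0,0,0],255],[[0,0,-0.16],[0,0,0],255],[[0,0,-0.175],[0,0,0],255],[[0,0,-0.185],[0,0,0],255]]'
python3 -m crank '[[[0,0,0],[0,0,0],255],[[0,0,0],[0,0,0],255]]'
```

```text
time_s: 19.77
tcp_pos: [0.4452, 0.1044, 0.0338]
orientation: [-179.9, 0.1, -10.4]
wrist_force: [-21.5, -4.1, 57.0]
grip_width: 0.0348
grasp_force: 49.5
time_s: 20.02
tcp_pos: [0.4452, 0.1044, 0.0339]
orientation: [-179.9, 0.1, -10.4]
wrist_force: [-13.0, -2.7, 29.9]
grip_width: 0.0354
grasp_force: 46.2
```

```bash
python3 -m crank '[[[0,0,0.005],[0,0,0],160],[[0,0,0.008],[0,0,0],80],[[0,0,0.008],[0,0,0],0],[[0,0,0.008],[0,0,0],0],[[0,0,0.008],[0,0,0],0]]'
python3 -m crank '[[[0,0,0.1],[0,0,0],0],[[0,0,0.3],[0,0,0],0],[[0,0,0.6],[0,0,0],0],[[0,0,0.83],[0,0,0],0],[[0,0,0.83],[0,0,0],0]]'
python3 -m crank '[[[0.2,0,0],[0,0,0.1],0],[[0.4,0,0],[0,0,0.2],0],[[0.6,0,0],[0,0,0.3],0],[[0.8,0,0],[0,0,0.4],0],[[0.92,0,0],[0,0,0.519],0]]'
python3 - <<'E'
from plant import viewer,status
from m import *
for n in("top","scene"):
    f=viewer.grab_frame(n)
    print(n,*measure(f,"t",proj(f,(.4455,.104,.02)),.019),*measure(f,"t",proj(f,(.6295,.1037,.02)),.015))
print(status.read_state()["tcp_pos"])
E
```

```text
time_s: 20.65
tcp_pos: [0.4453, 0.1045, 0.0338]
orientation: [180.0, -0.0, -10.4]
wrist_force: [-1.0, -0.0, 0.8]
grip_width: 0.0857
grasp_force: 0.0
time_s: 21.28
tcp_pos: [0.4473, 0.1051, 0.2032]
orientation: [-179.7, -0.3, -10.4]
wrist_force: [0.3, 0.0, -1.1]
grip_width: 0.0853
grasp_force: 0.0
time_s: 21.9
tcp_pos: [0.6302, 0.1041, 0.1974]
orientation: [-180.0, 0.2, 36.6]
wrist_force: [-0.7, -0.5, 0.9]
grip_width: 0.0855
grasp_force: 0.0
top [0.44596606 0.10515374] [113.35795898  40.14749756] -10.396690368652344 [0.6299998  0.10359705] [77.90175781 36.81248169] 36.61589050292969
scene [0.62981558 0.10369622] [76.09221191 38.8057251 ] 36.01116180419922 [0.62812915 0.1038033 ] [76.37890625 38.95194092] 36.01117706298828
[0.63042128 0.10359319 0.19745564]
```

The long bar is well placed. Now the short bar.

```bash
python3 -m crank '[[[0,0,-0.3],[0,0,0],0],[[0,0,-0.6],[0,0,0],0],[[0,0,-0.75],[0,0,0],0],[[0,0,-0.855],[0,0,0],0],[[0,0,-0.855],[0,0,0],0]]'
python3 -m crank '[[[0,0,0],[0,0,0],255],[[0,0,0],[0,0,0],255],[[0,0,0],[0,0,0],255],[[0,0,0],[0,0,0],255],[[0,0,0],[0,0,0],255]]' 40
python3 -m crank '[[[0,0,0],[0,0,0],255],[[0,0,0],[0,0,0],255],[[0,0,0],[0,0,0],255],[[0,0,0],[0,0,0],255]]'
python3 -m crank '[[[0,0,0.2],[0,0,0],255],[[0,0,0.4],[0,0,0],255],[[0,0,0.65],[0,0,0],255],[[0,0,0.855],[0,0,0],255],[[0,0,0.855],[0,0,0],255]]'
```

```text
time_s: 22.62
tcp_pos: [0.628, 0.1043, 0.0274]
orientation: [-179.9, 0.2, 36.3]
wrist_force: [0.5, 0.3, 0.2]
grip_width: 0.0852
grasp_force: 0.0
time_s: 23.25
tcp_pos: [0.6302, 0.1046, 0.0303]
orientation: [180.0, -0.1, 36.3]
wrist_force: [-1.2, -0.2, 5.7]
grip_width: 0.0349
grasp_force: 41.7
time_s: 23.75
tcp_pos: [0.6302, 0.1046, 0.0303]
orientation: [180.0, -0.1, 36.3]
wrist_force: [-1.2, -0.2, 5.7]
grip_width: 0.0349
grasp_force: 41.7
time_s: 24.38
tcp_pos: [0.6311, 0.1042, 0.2041]
orientation: [179.9, -0.4, 36.3]
wrist_force: [0.6, -0.2, -0.3]
grip_width: 0.0353
grasp_force: 40.8
```

```bash
python3 -m crank '[[[-0.2,0.2,0],[0,0,0],255],[[-0.4,0.4,0],[0,0,0],255],[[-0.6,0.6,0],[0,0,0],255],[[-0.8,0.83,0],[0,0,0],255],[[-0.9,0.95,0],[0,0,0],255]]'
python3 -m crank '[[[-0.098,0.105,0],[0,0,0],255],[[-0.098,0.105,-0.2],[0,0,0.003],255],[[-0.098,0.105,-0.4],[0,0,0.003],255],[[-0.098,0.105,-0.6],[0,0,0.003],255],[[-0.098,0.105,-0.6],[0,0,0.003],255]]'
python3 - <<'E'
from plant import viewer,status
import cv2
f=viewer.grab_frame("scene");cv2.imwrite("pics/a4.png",cv2.resize(f["img"][180:360,360:600,::-1],(720,540)));print(status.read_state()["tcp_pos"])
E
```

```text
time_s: 25.0
tcp_pos: [0.4457, 0.2975, 0.1987]
orientation: [-179.9, 0.1, 36.6]
wrist_force: [0.7, -0.4, -1.8]
grip_width: 0.0346
grasp_force: 40.9
time_s: 25.62
tcp_pos: [0.4271, 0.3136, 0.0766]
orientation: [179.9, 0.4, 36.6]
wrist_force: [0.6, -0.8, -0.7]
grip_width: 0.0351
grasp_force: 40.8
[0.42873258 0.31448228 0.07886387]
```

View pics/a4.png

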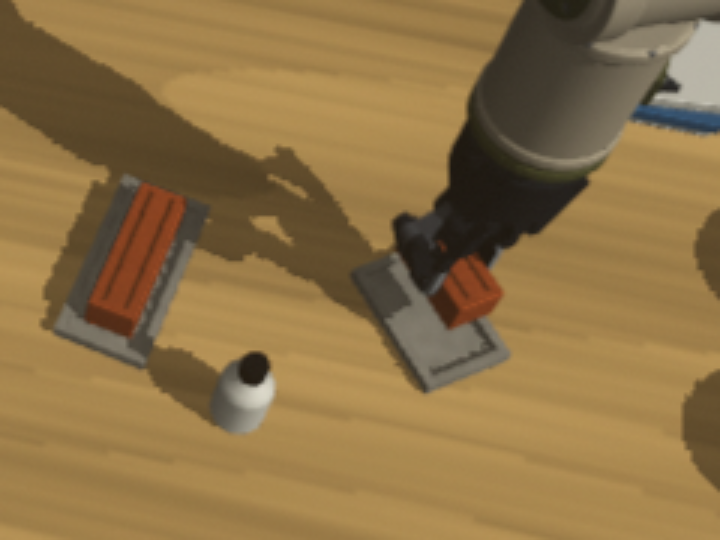

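The long bar sits in its setter (crop (140,260)). The short bar is aligned above its own ((460,290)), so I lower it.

```bash
python3 -m crank '[[[0,0,-0.1],[0,0,0],255],[[0,0,-0.17],[0,0,0],255],[[0,0,-0.2],[0,0,0],255],[[0,0,-0.22],[0,0,0],255],[[0,0,-0.228],[0,0,0],255]]'
python3 -m crank '[[[0,0,0],[0,0,0],255],[[0,0,0],[0,0,0],255]]'
```

```text
time_s: 26.3
tcp_pos: [0.4299, 0.3156, 0.0346]
orientation: [-180.0, -0.0, 36.6]
wrist_force: [-0.1, 1.0, -0.5]
grip_width: 0.035
grasp_force: 40.9
time_s: 26.55
tcp_pos: [0.4298, 0.3156, 0.0346]
orientation: [-180.0, -0.0, 36.6]
wrist_force: [0.7, 0.6, -1.4]
grip_width: 0.035
grasp_force: 40.9
```

No contact yet, so down in small steps.

```bash
python3 -m crank '[[[0,0,-0.003],[0,0,0],255],[[0,0,-0.005],[0,0,0],255],[[0,0,-0.005],[0,0,0],255]]'; python3 -m crank '[[[0,0,-0.003],[0,0,0],255],[[0,0,-0.003],[0,0,0],255]]'
```

```text
time_s: 26.92
tcp_pos: [0.4298, 0.3156, 0.0342]
orientation: [-180.0, -0.0, 36.6]
wrist_force: [-3.5, -2.1, 8.7]
grip_width: 0.0349
grasp_force: 42.2
time_s: 27.18
tcp_pos: [0.4299, 0.3156, 0.0342]
orientation: [-179.9, -0.0, 36.6]
wrist_force: [-5.5, -3.7, 16.5]
grip_width: 0.0352
grasp_force: 43.1
```

```bash
python3 -m crank '[[[0,0,0.003],[0,0,0],160],[[0,0,0.005],[0,0,0],80],[[0,0,0.005],[0,0,0],0],[[0,0,0.005],[0,0,0],0],[[0,0,0.005],[0,0,0],0]]'
python3 -m crank '[[[0,0,0.1],[0,0,0],0],[[0,0,0.3],[0,0,0],0],[[0,0,0.6],[0,0,0],0],[[0,0,0.85],[0,0,0],0],[[0,0,0.85],[0,0,0],0]]'
python3 -m crank '[[[-0.4,0.4,0],[0,0,0],0],[[-0.8,0.7,0],[0,0,0],0],[[-0.8,0.9,0],[0,0,0],0],[[-0.8,0.9,0],[0,0,0],0],[[-0.8,0.9,0],[0,0,0],0]]'
python3 - <<'E'
from plant import viewer
from m import *
for n in("top","scene"):
    f=viewer.grab_frame(n)
    for p,z in(((.448,-.287,.02),.019),((.6327,-.098,.02),.022),((.4455,.104,.02),.019),((.43,.315,.02),.019)): print(n,*measure(f,"t",proj(f,p),z))
    cv2.imwrite(f"pics/end{n}.png",f["img"][60:300,60:520,::-1] if n=="top" else f["img"][100:420,:,::-1])
E
```

```text
time_s: 27.8
tcp_pos: [0.4297, 0.3154, 0.0336]
orientation: [180.0, 0.0, 36.6]
wrist_force: [-0.0, -0.6, -0.0]
grip_width: 0.0857
grasp_force: 0.0
time_s: 28.42
tcp_pos: [0.4317, 0.3166, 0.2078]
orientation: [-179.9, -0.4, 36.6]
wrist_force: [1.2, -0.7, -0.2]
grip_width: 0.0858
grasp_force: 0.0
time_s: 29.05
tcp_pos: [0.2644, 0.4989, 0.2016]
orientation: [180.0, 0.2, 37.1]
wrist_force: [0.8, -1.0, -0.6]
grip_width: 0.0855
grasp_force: 0.0
top [ 0.45021255 -0.28842334] [60.99453735 56.05618286] -26.77892303466797
top [ 0.63324531 -0.09673274] [64.68459473 51.34741821] -2.1224594116210938
top [0.44580513 0.10535271] [113.75257568  39.82929687] -10.434440612792969
top [0.42922295 0.31586772] [78.54185181 39.58777466] 36.829463958740234
scene [ 0.44806816 -0.28797434] [70.93797607 64.85828857] 63.45669174194336
scene [ 0.63286113 -0.09806934] [67.72041016 52.61256104] 15.130967140197754
scene [0.44398149 0.10466531] [124.18555908  37.8413147 ] -10.357627868652344
scene [0.42822295 0.314825  ] [78.61074219 49.62359314] 37.029632568359375
```

View pics/endscene.png

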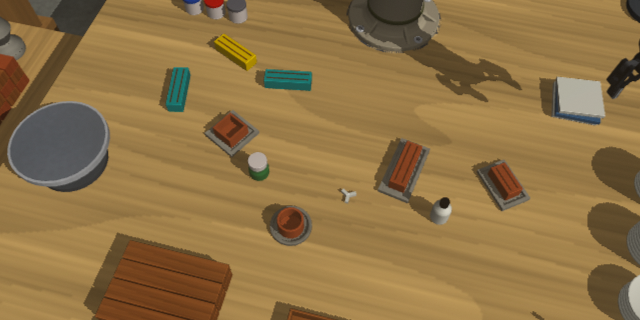

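View pics/endtop.png

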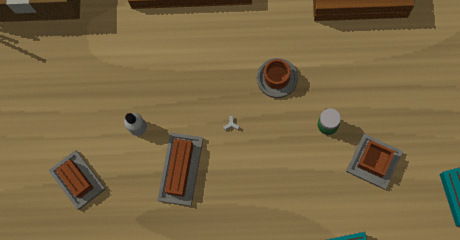

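All four pieces are in their setters, centred and aligned (top crop: (75,178), (180,168), (277,73), (376,158)). The bottle (135,122) and the jar (329,120) have not moved, and the arm is clear.

```bash
python3 -c "
from plant import bot
print(bot.finish_job())"
```

```text
the job is handed in; nothing more can be done
None
```

The job is handed in: by the last camera check both bars, the dish and the pot were in their own setters, centred within about 3 mm and lined up, with the bottle and jar where they stood; no verdict came back.

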